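# Sweep loose lenses through the tray gate

## Task

Push the three loose round lenses across the sorting tray with your fingertips, through the gate in its fence, one at a time, so that each drops into the slot behind the gate before the next one goes through. Only slide them: never lift a lens, and leave the brass spacer standing where it is in the tray and the vial and dish beside the tray undisturbed.

Things in the scene. Friction and masses are not known exactly. Their poses are not given: they have to be found in the camera images.
- tray: fixed white sorting tray with grey rims. Origin on the table, z up, yaw within 0.6 rad. Its level floor is 60 mm above the table, inside the rims x -125 to 125, y -64 to 145 mm. Rims and fence stand 14 mm above the floor; side and back rims 5 mm thick. The fence is on the -y side, 6 mm thick (y -70 to -64 mm), with one gap, the gate. Lenses are swept towards the tray's -y.
- gate (a point): middle of the gate at floor level, at (0, -67, 60) mm in the tray's frame, same axes. The gate is 46 mm wide (tray x -23 to 23 mm). The floor ends at tray y = -70 mm, the fence's outer face, and drops straight into the slot: a lens falls once its centre is past that edge.
- slot (a point): centre of the floor of the slot, at (0, -105, 4) mm in the tray's frame and with its axes. The slot is an open-topped well behind the gate, inside 70 mm along x and 70 mm along y, its floor 56 mm below the tray floor, walls rising to 74 mm above the table; all three lenses fit in it.
- lens0: a mounted round lens: flat black-rimmed disc, 30 mm diameter, 9 mm thick, about 18 g, glass in the middle (solid, no hole), lying flat on the tray floor at the start. Origin: centre of its underside.
- lens1: a mounted round lens: flat black-rimmed disc, 30 mm diameter, 9 mm thick, about 18 g, glass in the middle (solid, no hole), lying flat on the tray floor at the start. Origin: centre of its underside.
- lens2: a mounted round lens: flat black-rimmed disc, 30 mm diameter, 9 mm thick, about 18 g, glass in the middle (solid, no hole), lying flat on the tray floor at the start. Origin: centre of its underside.
- spacer: loose round brass spacer post, 18 mm diameter, 32 mm high with a thin steel stub, standing in the tray near the fence, in the corner at the tray's -x, -y. Origin: centre of its underside. Not to be disturbed.
- vial: amber vial, 32 mm diameter, 70 mm high, standing on the table just beyond the tray's +x side. Origin: centre of its underside. Not to be disturbed.
- dish: shallow glass dish, 60 mm diameter, 15 mm high, on the table beyond the tray's +x side. Origin: centre of its underside. Not to be disturbed.
Mind the look-alikes: they are no part of the job. What is shaped like the lens2 but red is not meant.

How it is judged (in metres and radians):
On the way, in this order (a step that is already met when the one before it is completed fails the run):
1. exactly one lens lies in the slot ((((x of lens0 in the frame of slot between -0.037 and 0.037 m and y of lens0 in the frame of slot between -0.036 and 0.036 m and z of lens0 in the frame of slot below 0.046 m) and not (x of lens1 in the frame of slot between -0.037 and 0.037 m and y of lens1 in the frame of slot between -0.036 and 0.036 m and z of lens1 in the frame of slot below 0.046 m) and not (x of lens2 in the frame of slot between -0.037 and 0.037 m and y of lens2 in the frame of slot between -0.036 and 0.036 m and z of lens2 in the frame of slot below 0.046 m)) or (not (x of lens0 in the frame of slot between -0.037 and 0.037 m and y of lens0 in the frame of slot between -0.036 and 0.036 m and z of lens0 in the frame of slot below 0.046 m) and (x of lens1 in the frame of slot between -0.037 and 0.037 m and y of lens1 in the frame of slot between -0.036 and 0.036 m and z of lens1 in the frame of slot below 0.046 m) and not (x of lens2 in the frame of slot between -0.037 and 0.037 m and y of lens2 in the frame of slot between -0.036 and 0.036 m and z of lens2 in the frame of slot below 0.046 m)) or (not (x of lens0 in the frame of slot between -0.037 and 0.037 m and y of lens0 in the frame of slot between -0.036 and 0.036 m and z of lens0 in the frame of slot below 0.046 m) and not (x of lens1 in the frame of slot between -0.037 and 0.037 m and y of lens1 in the frame of slot between -0.036 and 0.036 m and z of lens1 in the frame of slot below 0.046 m) and (x of lens2 in the frame of slot between -0.037 and 0.037 m and y of lens2 in the frame of slot between -0.036 and 0.036 m and z of lens2 in the frame of slot below 0.046 m)))), for 0.3 s.
2. exactly two lenses lie in the slot ((((x of lens0 in the frame of slot between -0.037 and 0.037 m and y of lens0 in the frame of slot between -0.036 and 0.036 m and z of lens0 in the frame of slot below 0.046 m) and (x of lens1 in the frame of slot between -0.037 and 0.037 m and y of lens1 in the frame of slot between -0.036 and 0.036 m and z of lens1 in the frame of slot below 0.046 m) and not (x of lens2 in the frame of slot between -0.037 and 0.037 m and y of lens2 in the frame of slot between -0.036 and 0.036 m and z of lens2 in the frame of slot below 0.046 m)) or ((x of lens0 in the frame of slot between -0.037 and 0.037 m and y of lens0 in the frame of slot between -0.036 and 0.036 m and z of lens0 in the frame of slot below 0.046 m) and not (x of lens1 in the frame of slot between -0.037 and 0.037 m and y of lens1 in the frame of slot between -0.036 and 0.036 m and z of lens1 in the frame of slot below 0.046 m) and (x of lens2 in the frame of slot between -0.037 and 0.037 m and y of lens2 in the frame of slot between -0.036 and 0.036 m and z of lens2 in the frame of slot below 0.046 m)) or (not (x of lens0 in the frame of slot between -0.037 and 0.037 m and y of lens0 in the frame of slot between -0.036 and 0.036 m and z of lens0 in the frame of slot below 0.046 m) and (x of lens1 in the frame of slot between -0.037 and 0.037 m and y of lens1 in the frame of slot between -0.036 and 0.036 m and z of lens1 in the frame of slot below 0.046 m) and (x of lens2 in the frame of slot between -0.037 and 0.037 m and y of lens2 in the frame of slot between -0.036 and 0.036 m and z of lens2 in the frame of slot below 0.046 m)))), for 0.3 s.
3. all three lenses lie in the slot (x of lens0 in the frame of slot between -0.037 and 0.037 m and y of lens0 in the frame of slot between -0.036 and 0.036 m and z of each of lens0, lens1, lens2 in the frame of slot below 0.046 m and x of lens1 in the frame of slot between -0.037 and 0.037 m and y of lens1 in the frame of slot between -0.036 and 0.036 m and x of lens2 in the frame of slot between -0.037 and 0.037 m and y of lens2 in the frame of slot between -0.036 and 0.036 m), for 0.3 s.
At the end, for the whole second after the job is handed in: All three lenses are at rest (under 0.02 m/s) in the slot, each lens origin within the slot's walls and less than 46 mm above its floor (10 mm below the tray floor); the spacer stands upright (within 0.2 rad) (all of step 3 and linear speed of each of lens0, lens1, lens2 below 0.02 m/s and angle between spacer's own z axis and vertical below 0.2 rad); the robot touches nothing.
It fails at once if a lens is lifted more than 10 mm off the tray floor (height (world z) of any of lens0, lens1, lens2 above 0.07 m).
It fails at once if the spacer is moved by more than 15 mm or tipped (distance of spacer from where it was at the start of the episode above 0.015 m or angle between spacer's own z axis and vertical above 0.35 rad).
It fails at once if the vial or the dish is moved by more than 15 mm or the vial is tipped (distance of any of vial, dish from where it was at the start of the episode above 0.015 m or angle between vial's own z axis and vertical above 0.35 rad).
It also fails if it takes over 64 s, if anything falls off the work surface, if the arm or the gripper's body presses on something with over 40 N, if the wrist force passes 120 N, or if a joint passes its speed limit or range.

## Robot

A 7-joint arm with a two-finger parallel gripper is mounted at the origin on the work surface. World frame = base frame: x ahead of the robot, y to its left, z up, the work surface at z = 0. Lengths are in mm, angles in rad, forces in N, time in s.
With the tool pointing down it reaches from about 400 to 925 mm from the base axis. Payload 4.1 kg.
Tool frame: the origin (TCP) lies where the fingers leave the gripper's body, on its centre line; the fingertips stand 73 mm ahead of it and the grasp point (between the pads) lies 54 mm ahead of it (env.grasp_offset is the distance from the TCP to the grasp point, in mm); z points along the fingers, y is the direction in which the jaws open and shut (so a half turn about z gives the same grasp; the last joint's range is limited). The gripper opens to 85 mm and grips with 20 to 120 N. Pads are 22 mm wide; open, the fingers measure 114 mm over their backs; the gripper's body (76 mm by 85 mm) begins 54 mm behind the grasp point. The pads swing forward as they close: fully open they stand 13 mm farther back than shut.
Start: joints at [1.236, 0.398, 0.045, 1.537, -0.019, 1.207, -0.051], TCP at [151.888, -632.031, 303.947] pointing down, gripper open.
Joint ranges: [-2.82, 2.82], [-0.49, 2.23], [-1.37, 1.46], [0, 2.46], [-1.36, 4.5], [0.23, 2], [-2.94, 2.94]. Speed limits (rad/s): [2.57, 2.57, 3.14, 3.14, 3.14, 3.14, 3.14].

## Interface

Orientations are given as a unit quaternion [w, x, y, z].
In Python, from cell import env gives the robot as it stands. The module is installed in compiled form; this text tells all that it offers.
- The arm moves only by the tool jog_arm, never from a script. Its argument "deltas" is a list of rows, each a list of 7 numbers: the shift along the tool's x, y, z in cm, then the turn, a rotation vector about the tool's x, y, z in rad, then the opening, from 0 (shut) to 1 (fully open). In form: [[x, y, z, rx, ry, rz, gripper], ...]. A call has 1 to 10 rows; each row is the pose to reach, as a shift and turn from the pose commanded when the call began, along the tool's axes at that moment; what a row does not reach only later rows make up. A row lasts 1/10 s, in which the tool goes at most 50 mm and 8.59 degrees, less where a joint would pass 70% of its speed; a pose out of reach is approached as far as the arm can. A call with a gripper value outside its range is refused whole. The fingers move at their own pace and stop on an object; "squeeze" is the grip in N (left out, the last holds). Time passes only in rows, so rows that repeat a pose let the fingers close. It gives the time, the measured TCP pose, the force and the opening at its end, in the units of the state.
- env.sense(): the state, without advancing time (a new reading comes with each control period).
- env.get_image(name): name is "scene" or "top" or "wrist"; returns a dict with "frame" (400x640x3 uint8, blue, green, red), "range_z" (400x640 float32, mm along the optical axis (not along the pixel's ray), 0 where there is no reading), "intrinsics" (3x3 intrinsics, pixels), "extrinsics" (4x4, takes a point from camera to world coordinates). Camera axes: x right, y up, looking along -z (the intrinsics and any distortion apply to the point x, -y, -z); pixel columns grow to the right and rows downward; lengths in mm; the calibration is good to about 2 mm. A picture is of the moment at which its call begins.
- env.hand_in(): hands the job in, once; it reports no verdict.
Trained networks look in a picture, given as the dict that the camera call returned (one of the last four; its "shot" number tells which), for a name from the list of things; names that differ only in an ending like _2 or _b are one class to them, and where a whole thing is asked for, a point or a joint stands for the part that bears it (a point fixed in the world has none). Each returns a list of dicts, best first, with "p" (0 to 1); they miss things now and then, are a little off and sometimes report something else, mostly with a low value. They report only what shows in the picture. A call takes as long as a camera call. They do not tell look-alikes from the thing itself.
- env.trace(target, picture): "region" (400x640 bool, what is visible of it).
- env.mark_of(target, picture): "centre" ([x, y, z] in mm, in the coordinates of the camera as it stood for that picture, good to about 4 mm: a listed point, or the origin of a listed thing).
The state is a dict: "time": time; "joint_positions": joint angles; "dq": joint speeds; "effort": joint torques, N m; "position": TCP position; "orientation": TCP orientation; "wrist_force": force on the tool from outside, world axes, zero at the start; "moment": the same for the moment, N m; "opening": finger opening in mm.
Only numpy, scipy, OpenCV 4.12 (cv2) and the standard library are available. Lean on these libraries where they do the work, as an engineer would, in place of code of your own. Each camera call takes 0.05 s, during which the arm holds its last target.

## Working session

There is one attempt and no reset: what is moved stays moved. The work goes in short steps, Python scripts to look and compute and a tool call to move; the robot and the scene stay as the last step left them, time stands still between calls to the robot, and variables do not carry over. Pictures are saved under pics/ and viewed, and the job is handed in when it is done.

Besides the shell and the picture viewer there is one more tool, called after "Request:" by a JSON object that holds its "method" and its "body", one argument or row to a line. jog_arm: Moves the arm, as the interface text tells. Its arguments: {"type":"object","properties":{"deltas":{"type":"array","items":{"type":"array","items":{"type":"number"}}},"squeeze":{"type":"number"}},"required":["deltas"]}

```bash
mkdir -p pics; cat > h.py <<'E'
import numpy as np, cv2
from cell import env
def w(pic,c):
    return (pic["extrinsics"]@np.r_[c,1])[:3]
def pix2w(pic,u,v,z):
    K=pic["intrinsics"];E=pic["extrinsics"]
    d=np.array([(u-K[0,2])/K[0,0],-(v-K[1,2])/K[1,1],-1]);d=E[:3,:3]@d;o=E[:3,3]
    return o+d*(z-o[2])/d[2]
E
python3 - <<'E'
from h import *
s=env.sense();print(s["time"],s["position"],s["orientation"],s["opening"])
for n in["scene","top","wrist"]:
    p=env.get_image(n);cv2.imwrite(f"pics/a_{n}.png",p["frame"]);print(n,p["extrinsics"].round(2).tolist())
    for t in["tray","gate","slot","lens0","spacer","vial","dish"]:
        for r in env.mark_of(t,p): print(n,t,round(r["p"],2),w(p,r["centre"]).round(1))
E
```

```text
0.0 [ 151.79641428 -631.51599636  302.8636296 ] [-9.69469385e-04  9.93051523e-01  1.17676271e-01 -1.65353877e-04] 85.42713690842616
scene [[-0.82, -0.46, 0.35, 870.71], [0.58, -0.67, 0.47, 394.24], [0.02, 0.58, 0.81, 709.56], [0.0, 0.0, 0.0, 1.0]]
scene tray 0.61 [551.4 -44.6  -2.9]
scene gate 0.93 [ 528.6 -112.4   65. ]
scene slot 0.75 [ 520.6 -145.7    0.8]
scene lens0 0.73 [626.6 -30.6  62.9]
scene lens0 0.7 [ 5.019e+02 -3.000e-01  5.900e+01]
scene lens0 0.67 [ 5.469e+02  1.831e+02 -5.000e-01]
scene lens0 0.55 [575.6  36.5  59.7]
scene lens0 0.53 [621.8 209.1   2.5]
scene spacer 0.64 [448.  -59.8  65.6]
scene vial 0.96 [ 670.8 -203.6    2.4]
scene dish 0.98 [742.  -36.8  -1.9]
top [[0.03, 1.0, -0.04, 584.25], [-1.0, 0.03, 0.02, 11.96], [0.02, 0.04, 1.0, 745.74], [0.0, 0.0, 0.0, 1.0]]
top tray 0.73 [ 5.503e+02 -4.760e+01 -1.000e-01]
top tray 0.39 [447.8 -55.6  59.7]
top gate 0.82 [ 528.1 -110.3   61.7]
top slot 0.85 [ 516.8 -148.6    6.7]
top lens0 0.79 [624.6 -31.8  60.3]
top lens0 0.71 [ 6.222e+02  2.042e+02 -6.000e-01]
top lens0 0.69 [548.2 182.6   0.7]
top lens0 0.68 [497.4   1.8  60.5]
top lens0 0.67 [577.8  38.   60. ]
top spacer 0.54 [448.4 -52.8  60.6]
top vial 0.8 [ 673.6 -204.1    1.4]
top dish 0.84 [744.8 -37.1  -3.6]
wrist [[0.23, 0.92, 0.31, 232.68], [-0.97, 0.22, 0.08, -612.25], [0.0, -0.32, 0.95, 374.81], [0.0, 0.0, 0.0, 1.0]]
```

View pics/a_top.png

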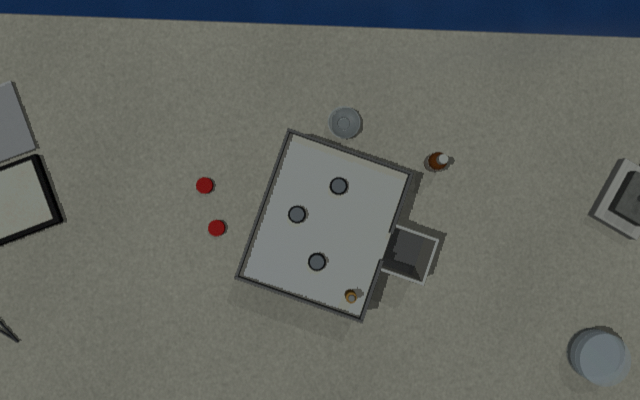

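View pics/a_scene.png

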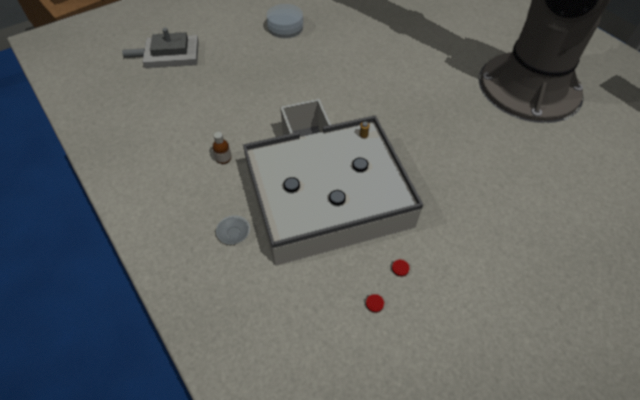

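```bash
python3 - <<'E'
from h import *
p=env.get_image("top")
K=p["intrinsics"];E=p["extrinsics"];Z=p["range_z"]
v,u=np.mgrid[:400,:640]
P=np.stack([(u-K[0,2])/K[0,0]*Z,-(v-K[1,2])/K[1,1]*Z,-Z],-1)@E[:3,:3].T+E[:3,3]
r=env.trace("tray",p);print([(x["p"],x["region"].sum()) for x in r])
reg=r[0]["region"]
d=np.hypot(P[...,0]-551,P[...,1]+46)
fl=(d<60)&(Z>0);print("floor z",np.median(P[fl][:,2]),P[fl][:,2].std())
m=(abs(P[...,2]-74)<5)&(d<230)&(Z>0)
# side/back rims: fit outline via floor+rims
f=(abs(P[...,2]-67)<12)&(d<200)&(Z>0)
n,l,s,c=cv2.connectedComponentsWithStats(f.astype(np.uint8));k=1+s[1:,4].argmax();f=l==k
q=P[f][:,:2].astype(np.float32)
print(cv2.minAreaRect(q))
g=np.array(w(p,env.mark_of("gate",p)[0]["centre"]));
im=p["frame"].copy();im[m]=(0,255,0)
# lenses by dark threshold in tray
hsv=cv2.cvtColor(p["frame"],cv2.COLOR_BGR2HSV)
for rr in env.trace("lens0",p):
    R=rr["region"];vv,uu=np.nonzero(R);c=(uu.mean(),vv.mean())
    print("lens",rr["p"],c,R.sum(),pix2w(p,c[0],c[1],69).round(1),pix2w(p,c[0],c[1],64.5).round(1))
cv2.imwrite("pics/b.png",im[100:350,200:480].repeat(2,0).repeat(2,1))
np.save("P.npy",P)
E
```

```text
[]Traceback (most recent call last):
  File "<stdin>", line 7, in <module>
IndexError: list index out of range
```

```bash
python3 - <<'E'
from h import *
p=env.get_image("top")
K=p["intrinsics"];E=p["extrinsics"];Z=p["range_z"]
v,u=np.mgrid[:400,:640]
P=np.stack([(u-K[0,2])/K[0,0]*Z,-(v-K[1,2])/K[1,1]*Z,-Z],-1)@E[:3,:3].T+E[:3,3]
d=np.hypot(P[...,0]-551,P[...,1]+46)
fl=(d<60)&(Z>0);print("floor z",np.median(P[fl][:,2]),P[fl][:,2].std())
m=(abs(P[...,2]-76)<5)&(d<230)&(Z>0)
f=(abs(P[...,2]-67)<12)&(d<230)&(Z>0)
f=cv2.morphologyEx(f.astype(np.uint8),cv2.MORPH_OPEN,np.ones((45,45)))>0
q=P[f][:,:2].astype(np.float32)
print(cv2.minAreaRect(q))
im=p["frame"].copy();im[m]=(0,255,0)
for rr in env.trace("lens0",p):
    R=rr["region"];vv,uu=np.nonzero(R);c=(uu.mean(),vv.mean())
    print("lens",rr["p"],c,R.sum(),pix2w(p,c[0],c[1],66).round(1))
for a in env.mark_of("gate",p),env.mark_of("tray",p),env.mark_of("slot",p):
    print([w(p,x["centre"]).round(1) for x in a])
cv2.imwrite("pics/b.png",im[100:350,200:480].repeat(2,0).repeat(2,1))
np.save("P.npy",P)
E
```

```text
floor z 59.903377258184435 1.350118796378247
((0.0, 0.0), (0.0, 0.0), 0.0)
lens 0.81 (np.float64(338.356), np.float64(185.608)) 250 [626.1 -30.8  66. ]
lens 0.78 (np.float64(204.14691943127963), np.float64(185.0995260663507)) 211 [620.5 189.6  66. ]
lens 0.74 (np.float64(216.21333333333334), np.float64(227.37777777777777)) 225 [551.9 167.3  66. ]
lens 0.64 (np.float64(296.582995951417), np.float64(214.4412955465587)) 247 [576.6  36.7  66. ]
lens 0.57 (np.float64(316.7283950617284), np.float64(261.8559670781893)) 243 [499.9   1.4  66. ]
[array([ 534.1, -113.5,   61.2])]
[array([550.1, -51.6,  -0. ]), array([624.3, -28.7,  58.2])]
[array([ 515.7, -149.3,    3.6]), array([740.7, -35.7,  -1. ]), array([498.7,   5.9,  63.7])]
```

View pics/b.png

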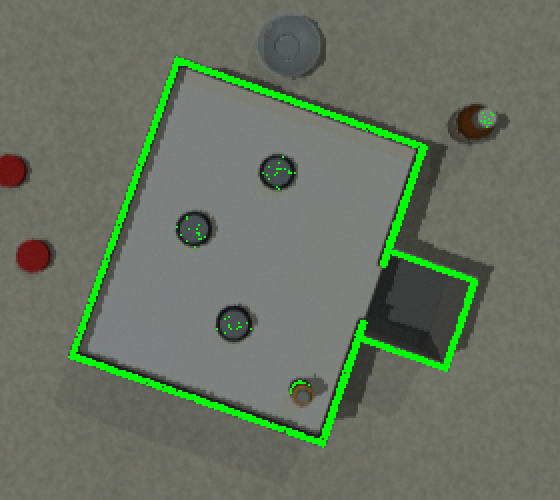

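```bash
cat >> h.py <<'E'
E
python3 - <<'E'
from h import *
from scipy.optimize import least_squares
P=np.load("P.npy");d=np.hypot(P[...,0]-551,P[...,1]+46)
q=P[(abs(P[...,2]-76)<5)&(d<230)][:,:2]
S=[((-127.5,-67),(-127.5,147.5)),((127.5,-67),(127.5,147.5)),((-127.5,147.5),(127.5,147.5)),((-127.5,-67),(-23,-67)),((23,-67),(127.5,-67))]
def res(t,full=False):
    c,s=np.cos(t[2]),np.sin(t[2]);x=(q-t[:2])@np.array([[c,-s],[s,c]])
    D=[]
    for a,b in S:
        a=np.array(a,float);b=np.array(b,float);e=b-a
        k=np.clip(((x-a)@e)/(e@e),0,1);D.append(np.linalg.norm(x-a-k[:,None]*e,axis=1))
    return np.minimum(np.min(D,0),8)
r=least_squares(res,[551,-47,-0.33],loss="soft_l1",f_scale=2)
print(r.x,np.median(res(r.x)))
t=r.x;c,s=np.cos(t[2]),np.sin(t[2]);R=np.array([[c,-s],[s,c]])
np.save("tray.npy",t)
for n,p in dict(A=(626,-31),B=(577,37),C=(500,1.5),sp=(448,-56),vial=(672,-204),gate=(530,-112),slot=(517,-148)).items(): print(n,((np.array(p)-t[:2])@R).round(1))
E
```

```text
[ 5.48842266e+02 -4.74346326e+01 -3.10299070e-01] 1.7615587041824199
A [68.5 39.2]
B [ 1. 89.]
C [-61.5  31.7]
sp [-93.4 -38.9]
vial [ 165.1 -111.5]
gate [  1.8 -67.2]
slot [   0.4 -105.5]
```

```bash
cat >> h.py <<'E'
from scipy.spatial.transform import Rotation as Ro
T=np.load("tray.npy")
def plan(wps,verbose=True):
    """wps: (trayx,trayy,z,psi). prints delta (cm,rad) from current pose"""
    s=env.sense();q=np.array(s["orientation"]);R0=Ro.from_quat(q[[1,2,3,0]]);p0=np.array(s["position"])
    c,si=np.cos(T[2]),np.sin(T[2])
    xa=R0.as_matrix()[:,0];psi0=np.arctan2(xa[1],xa[0])-T[2]-np.pi/2
    d=p0[:2]-T[:2];print("t",s["time"],"now tray",round(d[0]*c+d[1]*si,1),round(-d[0]*si+d[1]*c,1),"z",p0[2].round(1),"psi",psi0.round(3),"open",round(s["opening"],1),"F",np.round(s["wrist_force"],1))
    for x,y,z,psi in wps:
        p=np.array([T[0]+c*x-si*y,T[1]+si*x+c*y,z]);a=T[2]+np.pi/2+psi
        X=np.array([np.cos(a),np.sin(a),0]);Zt=np.array([0,0,-1.]);Y=np.cross(Zt,X)
        Rt=Ro.from_matrix(np.stack([X,Y,Zt],1))
        print((R0.inv().apply(p-p0)/10).round(2).tolist(),(R0.inv()*Rt).as_rotvec().round(3).tolist())
E
python3 -c "
from h import *
plan([(1,120,230,0),(1,120,160,0)])"
```

```text
t 1.55 now tray -199.5 -677.9 z 303.9 psi -1.025 open 85.8 F [ 0.3 -0.2 -0.7]
[58.58, -57.77, 7.38] [0.0, 0.0, -1.025]
[58.58, -57.78, 14.38] [0.0, 0.0, -1.025]
```

Request:
{"method": "jog_arm", "body": {
  "deltas": [
    [58.58,-57.77,7.38,0,0,-1.025,0.19],
    [58.58,-57.77,7.38,0,0,-1.025,0.19],
    [58.58,-57.77,7.38,0,0,-1.025,0.19],
    [58.58,-57.77,7.38,0,0,-1.025,0.19],
    [58.58,-57.77,7.38,0,0,-1.025,0.19],
    [58.58,-57.77,7.38,0,0,-1.025,0.19],
    [58.58,-57.77,7.38,0,0,-1.025,0.19],
    [58.58,-57.77,7.38,0,0,-1.025,0.19],
    [58.58,-57.77,7.38,0,0,-1.025,0.19],
    [58.58,-57.77,7.38,0,0,-1.025,0.19]
  ]
}}

```text
time: 2.55
position: [415.7, -207.5, 259.5]
orientation: [0.001, 0.808, 0.589, 0.0]
wrist_force: [1.4, -1.3, 0.4]
opening: 16.5
```

```bash
python3 -c "
from h import *
plan([(1,120,230,0),(1,120,160,0)])"
```

```text
t 2.55 now tray -77.9 -193.1 z 259.5 psi -0.0 open 16.5 F [ 1.4 -1.3  0.4]
[31.32, 7.88, 2.94] [0.001, 0.001, -0.0]
[31.32, 7.87, 9.94] [0.001, 0.001, -0.0]
```

Request:
{"method": "jog_arm", "body": {
  "deltas": [
    [31.3,7.9,2.9,0,0,0,0.19],
    [31.3,7.9,2.9,0,0,0,0.19],
    [31.3,7.9,2.9,0,0,0,0.19],
    [31.3,7.9,2.9,0,0,0,0.19],
    [31.3,7.9,2.9,0,0,0,0.19],
    [31.3,7.9,2.9,0,0,0,0.19],
    [31.3,7.9,2.9,0,0,0,0.19],
    [31.3,7.9,9.9,0,0,0,0.19],
    [31.3,7.9,9.9,0,0,0,0.19],
    [31.3,7.9,9.9,0,0,0,0.19]
  ]
}}

```text
time: 3.55
position: [583.4, 64.3, 156.8]
orientation: [-0.002, 0.808, 0.59, -0.003]
wrist_force: [0.4, -1.3, 0.1]
opening: 16.3
```

```bash
python3 -c "
from h import *
plan([(1,120,138,0)])
for n in ['wrist','top']:
    p=env.get_image(n);cv2.imwrite('pics/c_%s.png'%n,p['frame'])
K=p['intrinsics'];E=p['extrinsics']
"
```

```text
t 3.55 now tray -1.2 117.0 z 156.8 psi 0.001 open 16.3 F [ 0.4 -1.3  0.1]
[0.31, 0.23, 1.88] [-0.007, 0.003, 0.001]
```

View pics/c_wrist.png

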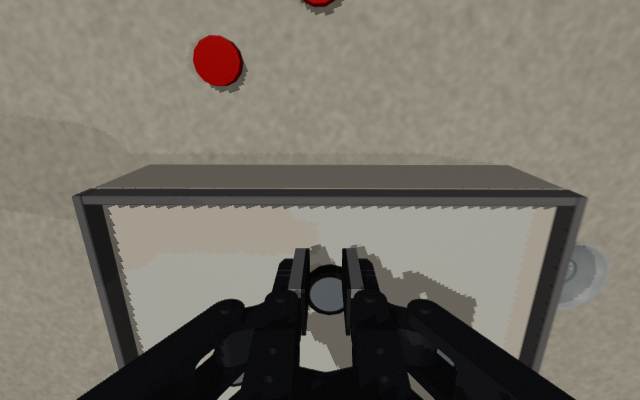

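View pics/c_top.png

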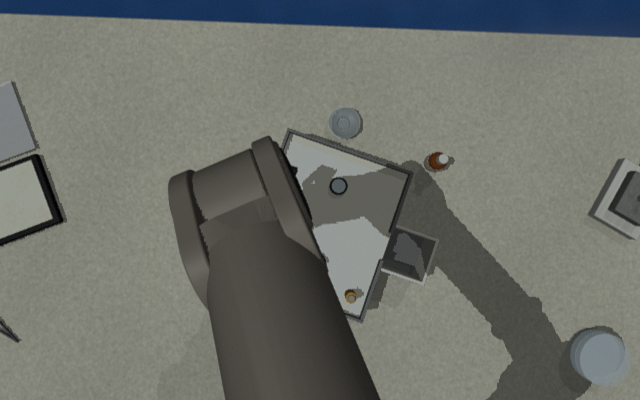

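```bash
cat >> h.py <<'E'
def totray(p):
    c,s=np.cos(T[2]),np.sin(T[2]);d=np.array(p)[:2]-T[:2];return np.array([d[0]*c+d[1]*s,-d[0]*s+d[1]*c]).round(1)
E
python3 -c "
from h import *
p=env.get_image('wrist')
print(totray(p['extrinsics'][:3,3]),p['extrinsics'][2,3])
for m in env.mark_of('lens0',p): print(m['p'],totray(w(p,m['centre'])),w(p,m['centre'])[2].round(1))
print(totray(pix2w(p,328,293,69)))
for px in [(300,250),(350,250),(288,262),(372,262)]: print(px,p['range_z'][px[1]-2:px[1]+3,px[0]-2:px[0]+3].max(),p['range_z'][px[1]-2:px[1]+3,px[0]-2:px[0]+3].min())
plan([(1,120,138,0)])
"
```

```text
[  1.  201.6] 231.54333936928242
0.96 [-65.8 216.6] 2.1
0.75 [ 5.6 93.2] 62.0
[ 2.8 87.3]
(300, 250) 155.79129 150.40565
(350, 250) 155.69896 150.51193
(288, 262) 152.21474 147.30312
(372, 262) 193.90929 147.18437
t 3.75 now tray 1.9 118.6 z 162.1 psi -0.0 open 16.1 F [ 0.6 -0.2 -0. ]
[0.14, -0.1, 2.41] [0.003, -0.001, -0.0]
```

```bash
python3 -c "
from h import *
p=env.get_image('wrist')
K=p['intrinsics'];E=p['extrinsics'];Z=p['range_z']
v,u=np.mgrid[:400,:640]
P=np.stack([(u-K[0,2])/K[0,0]*Z,-(v-K[1,2])/K[1,1]*Z,-Z],-1)@E[:3,:3].T+E[:3,3]
m=(Z>0)&(P[...,2]>78)&(v>235)&(v<330)&(u>270)&(u<385)
q=P[m];t=np.array([totray(a) for a in q]);z=q[:,2]
print('min z',np.sort(z)[:10].round(1))
for lo in range(78,120,6):
  k=(z>=lo)&(z<lo+6)
  if k.any():
    for sgn in (-1,1):
      kk=k&((t[:,0]-1)*sgn>0)
      if kk.any(): print(lo,sgn,t[kk].min(0),t[kk].max(0))
plan([(1,120,138,0)])
"
```

```text
min z [91.2 91.5 91.8 92.1 92.2 92.3 92.3 92.4 92.4 92.4]
90 -1 [-15.9 114. ] [ -5.9 130.4]
90 1 [ 10.3 114.1] [ 16.9 130.3]
96 -1 [-19.  108.2] [ -5.9 130.8]
96 1 [ 10.2 108.1] [ 23.4 130.6]
102 -1 [-19.6 107.9] [ -5.9 130.7]
102 1 [ 10.2 109.7] [ 23.7 130.7]
108 -1 [-19.5 112.6] [ -5.9 130.8]
108 1 [ 10.2 108.7] [ 23.8 130.6]
114 -1 [-19.6 108. ] [ -5.9 130.7]
114 1 [ 10.2 108.3] [ 23.8 130.8]
t 3.8 now tray 1.9 118.5 z 162.2 psi -0.0 open 15.9 F [0.2 0.1 0.1]
[0.14, -0.1, 2.42] [0.003, -0.001, -0.0]
```

Request:
{"method": "jog_arm", "body": {
  "deltas": [
    [0,0,2.0,0,0,0,0.19],
    [0,0,2.7,0,0,0,0.19],
    [0,0,2.7,0,0,0,0.19],
    [-0.5,0,2.7,0,0,0,0.19],
    [-1.2,0,2.7,0,0,0,0.19],
    [-2.2,0,2.7,0,0,0,0.19],
    [-3.4,-0.05,2.7,0,0,0,0.19],
    [-4.6,-0.1,2.7,0,0,0,0.19],
    [-5.8,-0.15,2.7,0,0,0,0.19],
    [-7.0,-0.2,2.7,0,0,0,0.19]
  ]
}}

```text
time: 4.8
position: [561.9, -2.6, 133.3]
orientation: [0.0, 0.808, 0.589, -0.0]
wrist_force: [-0.6, 0.3, 0.2]
opening: 16.1
```

```bash
python3 -c "
from h import *
plan([(0,-51,135,0)])
p=env.get_image('wrist');cv2.imwrite('pics/d_wrist.png',p['frame'])
"
```

```text
t 4.8 now tray -1.2 46.7 z 133.3 psi -0.0 open 16.1 F [-0.6  0.3  0.2]
[-9.77, 0.13, -0.17] [0.0, 0.0, -0.0]
```

View pics/d_wrist.png

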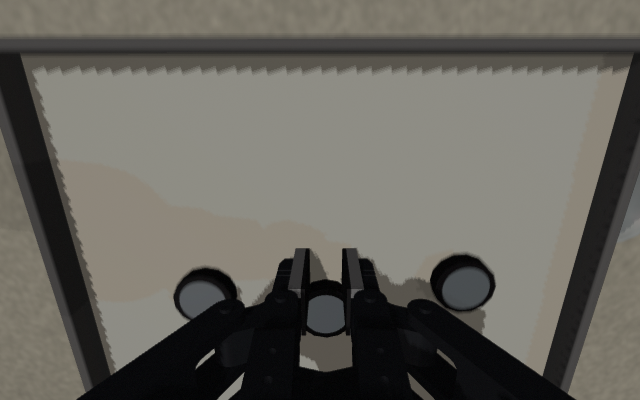

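Request:
{"method": "jog_arm", "body": {
  "deltas": [
    [-1.0,0,0,0,0,0,0.19],
    [-2.2,0,0,0,0,0,0.19],
    [-3.4,0.05,0,0,0,0,0.19],
    [-4.6,0.1,0,0,0,0,0.19],
    [-5.8,0.1,0,0,0,0,0.19],
    [-7.0,0.1,0,0,0,0,0.19],
    [-8.2,0.1,0,0,0,0,0.19],
    [-9.2,0.1,0,0,0,0,0.19],
    [-9.8,0.1,0,0,0,0,0.19],
    [-9.8,0.1,0,0,0,0,0.19]
  ]
}}

```text
time: 5.85
position: [533.1, -96.1, 133.1]
orientation: [0.0, 0.808, 0.589, -0.0]
wrist_force: [-0.0, 0.0, -0.4]
opening: 15.9
```

```bash
python3 -c "
from h import *
plan([(0,-51,135,0)])
for n in ['wrist','scene']:
    p=env.get_image(n);cv2.imwrite('pics/e_%s.png'%n,p['frame'])
"
```

```text
t 5.85 now tray -0.2 -51.1 z 133.1 psi -0.001 open 15.9 F [-0.   0.  -0.4]
[0.01, 0.02, -0.19] [-0.0, 0.001, -0.001]
```

View pics/e_wrist.png

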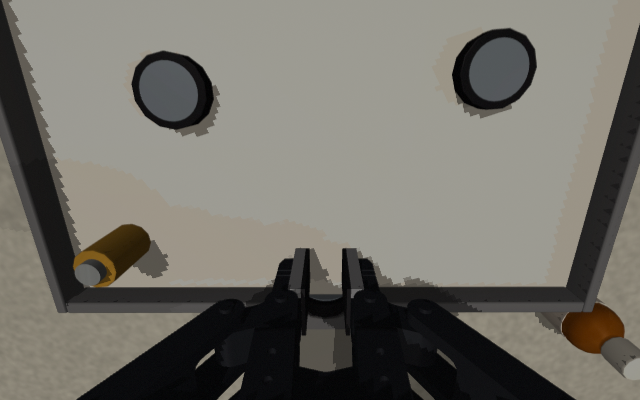

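View pics/e_scene.png

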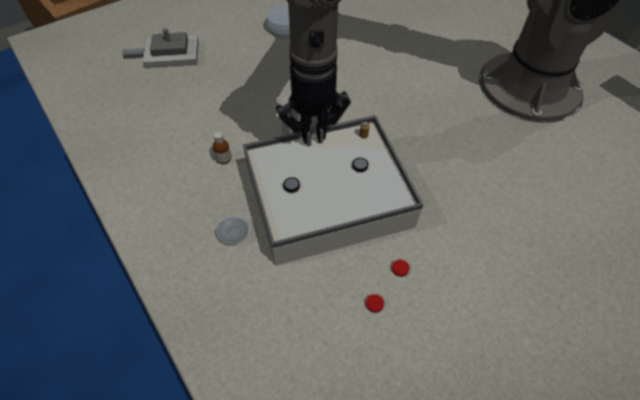

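Request:
{"method": "jog_arm", "body": {
  "deltas": [
    [0.5,0,0,0,0,0,0.19],
    [2,0,-2,0,0,0,0.19],
    [4,0,-5,0,0,0,0.19],
    [6,0,-5,0,0,0,0.19],
    [6,0,-5,0,0,0,0.19]
  ]
}}

```text
time: 6.45
position: [553.2, -33.0, 184.6]
orientation: [0.0, 0.806, 0.592, 0.002]
wrist_force: [0.0, 0.0, -0.8]
opening: 16.2
```

```bash
cat >> h.py <<'E'
def lenses(p):
    for r in env.trace("lens0",p):
        R=r["region"];v,u=np.nonzero(R);print("trace",round(r["p"],2),(u.mean().round(),v.mean().round()),R.sum(),"tray",totray(pix2w(p,u.mean(),v.mean(),66)),"range z",np.median((lambda Z:Z[Z>0])(p["range_z"][R])).round(0))
    for m in env.mark_of("lens0",p): print("mark",round(m["p"],2),totray(w(p,m["centre"])),w(p,m["centre"])[2].round(1))
E
python3 -c "
from h import *
for n in ['wrist','top','scene']:
    p=env.get_image(n);cv2.imwrite('pics/f_%s.png'%n,p['frame']);print(n);lenses(p)
plan([(0,-51,135,0)])
"
```

```text
wrist
trace 0.77 (np.float64(226.0), np.float64(202.0)) 1893 tray [-62.1  32.2] range z 197.0
trace 0.73 (np.float64(434.0), np.float64(191.0)) 1925 tray [67.2 39.9] range z 195.0
trace 0.69 (np.float64(324.0), np.float64(332.0)) 189 tray [ -0.  -67.9] range z 296.0
mark 0.72 [-63.4  33.9] 61.2
mark 0.7 [69.9 36.9] 60.0
mark 0.68 [   0.7 -103.3] 12.0
top
trace 0.8 (np.float64(204.0), np.float64(185.0)) 209 tray [ -4.8 248.1] range z 733.0
trace 0.62 (np.float64(338.0), np.float64(186.0)) 252 tray [67.8 39.8] range z 678.0
trace 0.48 (np.float64(311.0), np.float64(263.0)) 98 tray [-65.6  39.6] range z 673.0
trace 0.47 (np.float64(216.0), np.float64(228.0)) 233 tray [-63.3 205.6] range z 731.0
mark 0.75 [65.9 39. ] 61.9
mark 0.67 [ -5.3 265.2] -1.0
mark 0.65 [-73.7 214.7] 1.4
mark 0.6 [-64.7  31. ] 59.8
scene
trace 0.83 (np.float64(400.0), np.float64(268.0)) 209 tray [-50.1 242.7] range z 780.0
trace 0.68 (np.float64(291.0), np.float64(185.0)) 206 tray [67.2 39.4] range z 803.0
trace 0.53 (np.float64(360.0), np.float64(165.0)) 195 tray [-61.3  32.1] range z 831.0
trace 0.5 (np.float64(375.0), np.float64(303.0)) 281 tray [  8.4 284.3] range z 743.0
mark 0.79 [-72.5 217.6] 1.8
mark 0.65 [-61.   28.8] 61.3
mark 0.65 [69.4 38.6] 62.3
mark 0.59 [ -7.7 262.7] 2.3
mark 0.21 [   0.5 -106.9] -0.2
t 6.9 now tray -0.3 9.3 z 182.8 psi -0.001 open 16.0 F [0.6 0.  0.4]
[-6.03, 0.03, 4.79] [-0.001, 0.0, -0.001]
```

View pics/f_wrist.png

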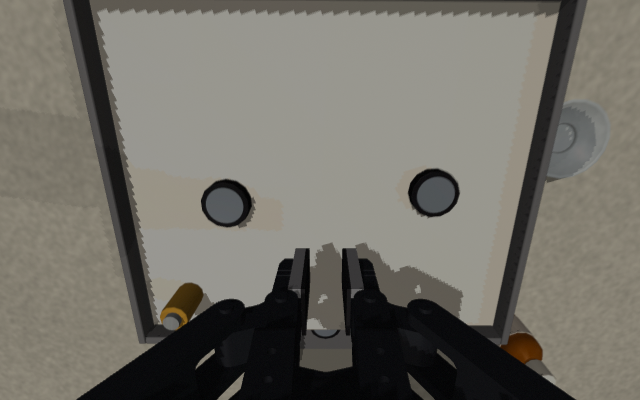

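View pics/f_top.png

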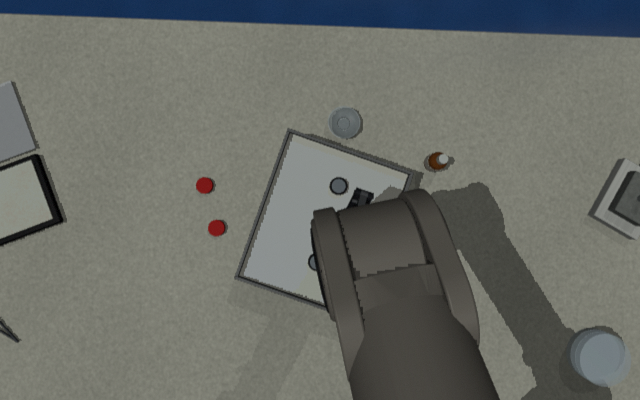

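```bash
cat > wp.py <<'E'
from h import *
import sys
def tool(lx,ly,psi,d): return (lx-np.sin(psi)*d, ly+np.cos(psi)*d)
def wps(L,psi,d): 
    x,y=tool(*L,psi,d); return x,y
E
python3 -c "
from wp import *
L=(67.5,39.8);psi=-.8
x,y=tool(*L,psi,33);print(x,y)
plan([(x,y,180,psi),(x,y,135,psi)])"
```

```text
91.17275099968425 62.791321408456454
t 6.9 now tray -0.3 9.3 z 182.8 psi -0.001 open 16.0 F [0.6 0.  0.4]
[5.35, 9.14, 0.28] [-0.0, 0.001, 0.799]
[5.35, 9.14, 4.78] [-0.0, 0.001, 0.799]
```

Request:
{"method": "jog_arm", "body": {
  "deltas": [
    [5.35,9.15,0,0,0,0.8,0.19],
    [5.35,9.15,0,0,0,0.8,0.19],
    [5.35,9.15,0,0,0,0.8,0.19],
    [5.35,9.15,0,0,0,0.8,0.19],
    [5.35,9.15,0,0,0,0.8,0.19],
    [5.35,9.15,0,0,0,0.8,0.19],
    [5.35,9.15,0,0,0,0.8,0.19],
    [5.35,9.15,2.5,0,0,0.8,0.19],
    [5.35,9.15,4.7,0,0,0.8,0.19],
    [5.35,9.15,4.7,0,0,0.8,0.19]
  ]
}}

```text
time: 7.9
position: [654.6, -15.0, 134.6]
orientation: [-0.0, 0.973, 0.229, -0.001]
wrist_force: [-0.4, -0.0, -0.4]
opening: 16.4
```

```bash
python3 -c "
from wp import *
p=env.get_image('wrist');cv2.imwrite('pics/g.png',p['frame']);lenses(p)
psi=-.8
plan([(*tool(67.5,39.8,psi,23.5),135,psi),(*tool(0,-25,psi,23.5),135,psi)])"
```

```text
trace 0.91 (np.float64(326.0), np.float64(323.0)) 1977 tray [66.8 39.8] range z 165.0
trace 0.59 (np.float64(11.0), np.float64(232.0)) 928 tray [-1.000e-01  1.841e+02] range z 216.0
trace 0.51 (np.float64(3.0), np.float64(119.0)) 226 tray [ 46.7 211.2] range z 196.0
mark 0.72 [-69.6 216.1] -0.2
mark 0.6 [68.1 41.4] 55.9
t 8.05 now tray 91.4 63.5 z 136.7 psi -0.799 open 16.2 F [ 0.3 -0.1  0.4]
[-1.02, 0.04, 0.17] [0.0, -0.0, 0.001]
[-10.37, -0.02, 0.17] [0.0, -0.0, 0.001]
```

View pics/g.png

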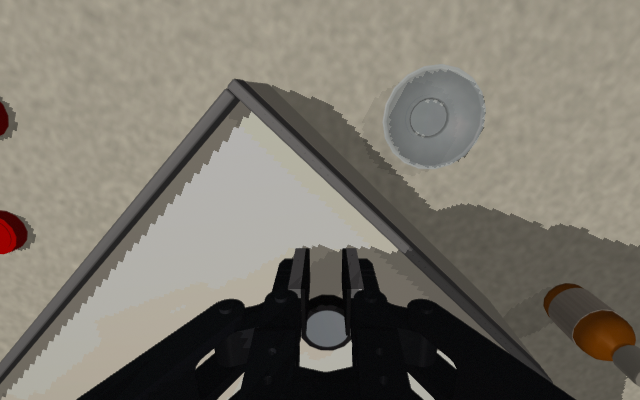

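Request:
{"method": "jog_arm", "body": {
  "deltas": [
    [-0.5,0,0.1,0,0,0,0.19],
    [-1.2,0,0.2,0,0,0,0.19],
    [-2.2,0,0.2,0,0,0,0.19],
    [-3.5,0,0.2,0,0,0,0.19],
    [-4.9,0,0.2,0,0,0,0.19],
    [-6.3,0,0.2,0,0,0,0.19],
    [-7.7,0,0.2,0,0,0,0.19],
    [-9.0,0,0.2,0,0,0,0.19],
    [-10.0,0,0.2,0,0,0,0.19],
    [-10.4,0,0.2,0,0,0,0.19]
  ]
}}

```text
time: 9.05
position: [560.8, -61.9, 134.2]
orientation: [0.0, 0.974, 0.228, -0.0]
wrist_force: [0.7, 0.4, -0.3]
opening: 16.4
```

```bash
python3 -c "
from wp import *
p=env.get_image('wrist');cv2.imwrite('pics/h.png',p['frame']);lenses(p)
plan([(*tool(0,-25,psi,23.5),135,psi) for psi in (-.8,-.7,-.6,-.5,-.4,-.3,-.2,-.1,0)])"
```

```text
trace 0.91 (np.float64(163.0), np.float64(311.0)) 2567 tray [-61.3  33.3] range z 163.0
trace 0.84 (np.float64(326.0), np.float64(308.0)) 1891 tray [ -1.1 -26.4] range z 162.0
mark 0.95 [-61.2  33.7] 58.1
mark 0.95 [  0.5 -26.6] 58.4
t 9.2 now tray 16.8 -8.8 z 134.3 psi -0.8 open 16.2 F [ 0.   0.3 -0.4]
[0.02, -0.01, -0.07] [0.0, -0.0, 0.0]
[0.01, -0.24, -0.07] [0.0, -0.0, -0.1]
[-0.02, -0.48, -0.07] [0.0, -0.0, -0.2]
[-0.08, -0.7, -0.07] [0.0, -0.0, -0.3]
[-0.16, -0.92, -0.07] [0.0, -0.0, -0.4]
[-0.26, -1.14, -0.07] [0.0, -0.0, -0.5]
[-0.39, -1.34, -0.07] [0.0, -0.0, -0.6]
[-0.53, -1.52, -0.07] [0.0, -0.0, -0.7]
[-0.69, -1.69, -0.07] [0.0, -0.0, -0.8]
```

View pics/h.png

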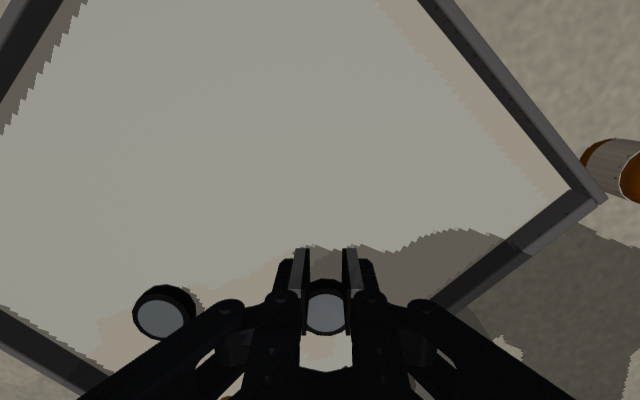

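Request:
{"method": "jog_arm", "body": {
  "deltas": [
    [0,-0.24,0,0,0,-0.1,0.19],
    [-0.02,-0.48,0,0,0,-0.2,0.19],
    [-0.08,-0.7,0,0,0,-0.3,0.19],
    [-0.16,-0.92,0,0,0,-0.4,0.19],
    [-0.26,-1.14,0,0,0,-0.5,0.19],
    [-0.39,-1.34,0,0,0,-0.6,0.19],
    [-0.53,-1.52,0,0,0,-0.7,0.19],
    [-0.69,-1.69,0,0,0,-0.8,0.19],
    [-0.69,-1.69,0,0,0,-0.8,0.19]
  ]
}}

```text
time: 10.1
position: [548.6, -48.3, 134.1]
orientation: [-0.0, 0.808, 0.59, 0.0]
wrist_force: [-0.4, -0.1, -0.1]
opening: 16.0
```

```bash
python3 -c "
from wp import *
p=env.get_image('wrist');cv2.imwrite('pics/i.png',p['frame']);lenses(p)
plan([(0,-51,135,0)])"
```

```text
trace 0.79 (np.float64(190.0), np.float64(205.0)) 3564 tray [-62.4  32.2] range z 144.0
trace 0.61 (np.float64(325.0), np.float64(311.0)) 1892 tray [ -0.2 -26.5] range z 162.0
mark 0.97 [  0.1 -27.2] 59.9
mark 0.66 [-60.3  32.8] 61.3
mark 0.43 [   0.  -104.5] 14.7
t 10.25 now tray 0.3 -1.3 z 134.2 psi -0.001 open 16.4 F [0.6 0.2 0.1]
[-4.97, -0.02, -0.08] [0.0, -0.0, -0.001]
```

View pics/i.png

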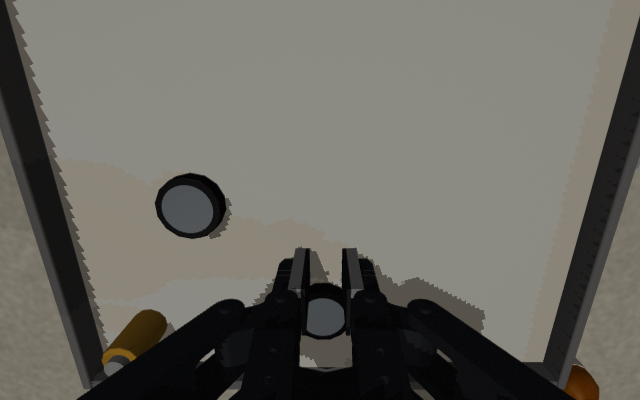

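The lens sits centred at (325,311) in the cradle, aligned with the gate, and lens C is still at (190,205). I push it through now.

Request:
{"method": "jog_arm", "body": {
  "deltas": [
    [-0.6,0,0,0,0,0,0.19],
    [-1.6,0,0,0,0,0,0.19],
    [-2.8,0,0,0,0,0,0.19],
    [-4.0,0,0,0,0,0,0.19],
    [-5.0,0,0,0,0,0,0.19],
    [-5.0,0,0,0,0,0,0.19],
    [-4.0,0,0,0,0,0,0.19],
    [-2.0,0,-2,0,0,0,0.19],
    [1.0,0,-5,0,0,0,0.19],
    [1.0,0,-5,0,0,0,0.19]
  ]
}}

```text
time: 11.25
position: [555.4, -32.1, 188.6]
orientation: [0.001, 0.805, 0.593, 0.005]
wrist_force: [0.7, 1.0, 0.5]
opening: 16.1
```

```bash
python3 -c "
from wp import *
p=env.get_image('wrist');cv2.imwrite('pics/j.png',p['frame']);lenses(p)
L=(-62,32.3);psi=.83
x,y=tool(*L,psi,33);print(x,y)
plan([(x,y,180,psi),(x,y,135,psi)])"
```

```text
trace 0.92 (np.float64(224.0), np.float64(203.0)) 1887 tray [-62.3  32.1] range z 201.0
trace 0.67 (np.float64(322.0), np.float64(334.0)) 70 tray [  0.5 -70.4] range z 302.0
trace 0.16 (np.float64(519.0), np.float64(344.0)) 1238 tray [150.  -79.8] range z 268.0
mark 0.81 [-59.2  30.7] 58.8
mark 0.68 [  0.3 -93.7] 21.8
mark 0.63 [  -0.3 -103.8] 14.2
-86.35173524662876 54.57090008235181
t 11.4 now tray -0.4 9.3 z 184.1 psi 0.002 open 16.3 F [-0.5 -0.3  0.4]
[4.55, -8.58, 0.41] [-0.0, 0.0, -0.828]
[4.55, -8.58, 4.91] [-0.0, 0.0, -0.828]
```

View pics/j.png

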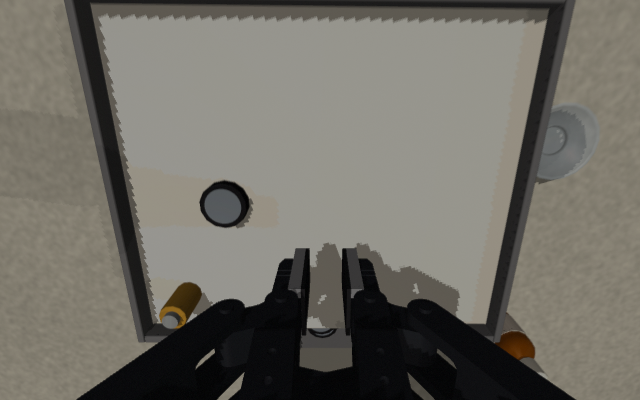

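Request:
{"method": "jog_arm", "body": {
  "deltas": [
    [4.55,-8.6,0,0,0,-0.83,0.19],
    [4.55,-8.6,0,0,0,-0.83,0.19],
    [4.55,-8.6,0,0,0,-0.83,0.19],
    [4.55,-8.6,0,0,0,-0.83,0.19],
    [4.55,-8.6,0,0,0,-0.83,0.19],
    [4.55,-8.6,0,0,0,-0.83,0.19],
    [4.55,-8.6,0,0,0,-0.83,0.19],
    [4.55,-8.6,2.5,0,0,-0.83,0.19],
    [4.55,-8.6,4.9,0,0,-0.83,0.19],
    [4.55,-8.6,4.9,0,0,-0.83,0.19]
  ]
}}

```text
time: 12.4
position: [483.6, 29.8, 133.9]
orientation: [-0.0, 0.503, 0.864, -0.0]
wrist_force: [0.1, 1.1, -0.6]
opening: 16.2
```

```bash
python3 -c "
from wp import *
p=env.get_image('wrist');cv2.imwrite('pics/k.png',p['frame']);lenses(p)
psi=.83
plan([(*tool(-62,32.3,psi,23.5),135,psi),(*tool(0,-25,psi,23.5),135,psi)])"
```

```text
trace 0.83 (np.float64(325.0), np.float64(322.0)) 2031 tray [-62.   31.9] range z 164.0
trace 0.69 (np.float64(554.0), np.float64(58.0)) 2681 tray [-94.4 185.3] range z 179.0
mark 0.77 [-61.5  32.1] 59.8
mark 0.69 [-66.7 212.7] 0.7
t 12.55 now tray -86.4 53.5 z 134.7 psi 0.829 open 16.2 F [-0.1  0.1 -0. ]
[-0.88, 0.09, -0.03] [-0.001, -0.001, -0.001]
[-9.32, 0.06, -0.03] [-0.001, -0.001, -0.001]
```

View pics/k.png

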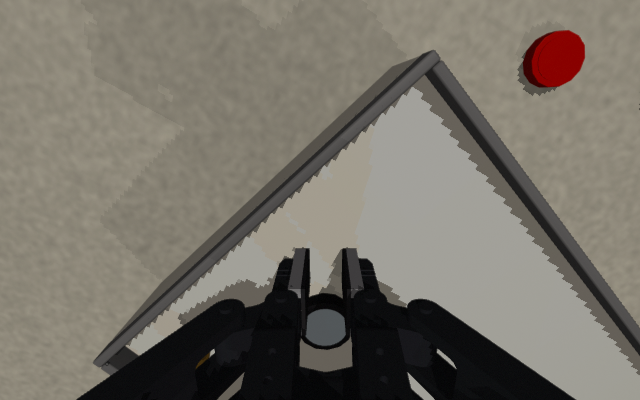

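Lens C is centred ahead of the fingers at (325,322).

Request:
{"method": "jog_arm", "body": {
  "deltas": [
    [-0.5,0,0,0,0,0,0.19],
    [-1.2,0.05,0,0,0,0,0.19],
    [-2.2,0.05,0,0,0,0,0.19],
    [-3.4,0.05,0,0,0,0,0.19],
    [-4.6,0.05,0,0,0,0,0.19],
    [-5.8,0.05,0,0,0,0,0.19],
    [-7.0,0.05,0,0,0,0,0.19],
    [-8.2,0.05,0,0,0,0,0.19],
    [-9.0,0.05,0,0,0,0,0.19],
    [-9.3,0.05,0,0,0,0,0.19]
  ]
}}

```text
time: 13.55
position: [530.5, -51.4, 135.1]
orientation: [0.0, 0.502, 0.865, -0.0]
wrist_force: [-0.3, -0.1, -0.3]
opening: 16.3
```

```bash
python3 -c "
from wp import *
p=env.get_image('wrist');cv2.imwrite('pics/l.png',p['frame']);lenses(p)
plan([(*tool(0,-25.5,psi,23.5),135,psi) for psi in (.83,.73,.63,.53,.43,.33,.23,.13,.03,0)])"
```

```text
trace 0.98 (np.float64(326.0), np.float64(306.0)) 1885 tray [  1.  -24.8] range z 163.0
trace 0.43 (np.float64(150.0), np.float64(200.0)) 2913 tray [-97.  -45.2] range z 126.0
mark 0.96 [  2.7 -23. ] 63.1
t 13.7 now tray -17.2 -8.3 z 135.1 psi 0.831 open 16.2 F [-0.2 -0.3  0.6]
[-0.08, -0.11, 0.01] [-0.0, -0.0, 0.001]
[-0.1, 0.13, 0.01] [-0.0, -0.0, 0.101]
[-0.13, 0.36, 0.01] [-0.0, -0.0, 0.201]
[-0.19, 0.59, 0.01] [-0.0, -0.0, 0.301]
[-0.27, 0.81, 0.01] [-0.0, -0.0, 0.401]
[-0.37, 1.02, 0.01] [-0.0, -0.0, 0.501]
[-0.5, 1.22, 0.01] [-0.0, -0.0, 0.601]
[-0.64, 1.41, 0.01] [-0.0, -0.0, 0.701]
[-0.8, 1.58, 0.01] [-0.0, -0.0, 0.801]
[-0.85, 1.63, 0.01] [-0.0, -0.0, 0.831]
```

View pics/l.png

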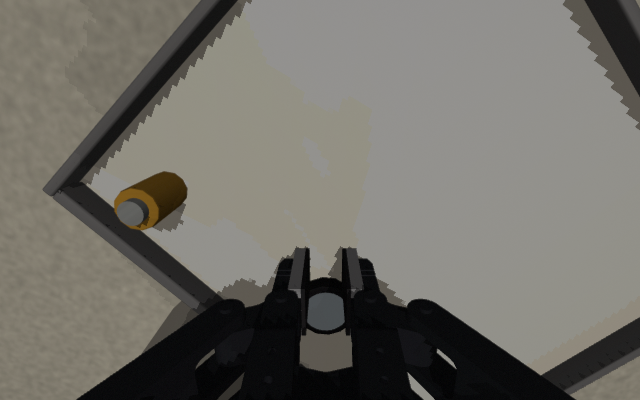

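The lens is at (326,306) in the cradle. The spacer still stands at (150,200), well clear.

Request:
{"method": "jog_arm", "body": {
  "deltas": [
    [-0.08,0.13,0,0,0,0.1,0.19],
    [-0.13,0.36,0,0,0,0.2,0.19],
    [-0.19,0.59,0,0,0,0.3,0.19],
    [-0.27,0.81,0,0,0,0.4,0.19],
    [-0.37,1.02,0,0,0,0.5,0.19],
    [-0.5,1.22,0,0,0,0.6,0.19],
    [-0.64,1.41,0,0,0,0.7,0.19],
    [-0.8,1.58,0,0,0,0.8,0.19],
    [-0.85,1.63,0,0,0,0.83,0.19],
    [-0.85,1.63,0,0,0,0.83,0.19]
  ]
}}

```text
time: 14.7
position: [548.3, -48.9, 135.3]
orientation: [0.0, 0.807, 0.59, -0.0]
wrist_force: [0.2, 0.9, 0.6]
opening: 16.2
```

```bash
python3 -c "
from wp import *
p=env.get_image('wrist');lenses(p)
plan([(0,-51,135,0)])"
```

```text
trace 0.78 (np.float64(326.0), np.float64(307.0)) 1877 tray [  0.2 -25.6] range z 163.0
mark 0.96 [  2.  -26.4] 60.3
mark 0.57 [  2.2 -99. ] 13.5
t 14.85 now tray -0.0 -1.9 z 135.2 psi 0.002 open 16.5 F [ 0.5  0.2 -0.3]
[-4.91, -0.01, 0.02] [-0.0, -0.0, 0.002]
```

Request:
{"method": "jog_arm", "body": {
  "deltas": [
    [-0.6,0,0,0,0,0,0.19],
    [-1.6,0,0,0,0,0,0.19],
    [-2.8,0,0,0,0,0,0.19],
    [-4.0,0,0,0,0,0,0.19],
    [-5.0,0,0,0,0,0,0.19],
    [-5.0,0,0,0,0,0,0.19],
    [-4.0,0,0,0,0,0,0.19],
    [-2.0,0,-2,0,0,0,0.19],
    [2.0,0,-6,0,0,0,0.19],
    [6.0,0,-10,0,0,0,0.19]
  ]
}}

```text
time: 15.85
position: [563.8, 1.1, 226.7]
orientation: [-0.001, 0.808, 0.59, -0.0]
wrist_force: [0.5, 0.2, -0.3]
opening: 16.6
```

Request:
{"method": "jog_arm", "body": {
  "deltas": [
    [5,0,-3,0,0,0,0.19],
    [10,0,-6,0,0,0,0.19],
    [14,0,-6,0,0,0,0.19],
    [14,0,-6,0,0,0,0.19],
    [14,0,-6,0,0,0,0.19]
  ]
}}

```text
time: 16.35
position: [606.1, 136.3, 286.1]
orientation: [-0.001, 0.806, 0.592, 0.001]
wrist_force: [0.5, 0.5, 0.1]
opening: 16.3
```

```bash
python3 -c "
from wp import *
for n in ['top','wrist','scene']:
    p=env.get_image(n);cv2.imwrite('pics/m_%s.png'%n,p['frame']);print(n);lenses(p)
    for t in ['spacer','vial','dish']:
        for m in env.mark_of(t,p): print(t,m['p'],w(p,m['centre']).round(1))
plan([])
p=cv2.imread('pics/m_top.png')[200:300,350:470];cv2.imwrite('pics/m_crop.png',cv2.resize(p,None,fx=5,fy=5,interpolation=2))"
```

```text
top
trace 0.63 (np.float64(216.0), np.float64(228.0)) 236 tray [-63.7 205.2] range z 731.0
trace 0.6 (np.float64(392.0), np.float64(247.0)) 154 tray [  1.5 -77.7] range z 713.0
trace 0.46 (np.float64(404.0), np.float64(250.0)) 95 tray [  4.5 -97. ] range z 733.0
mark 0.64 [ -3.1 -78.6] 27.8
mark 0.49 [-71.4 219.4] 3.1
mark 0.46 [   3.  -107.9] 13.5
mark 0.38 [ -2.9 -88.7] 18.8
mark 0.28 [-94.3 -36.3] 61.4
spacer 0.41 [450.2 -53.9  60.6]
vial 0.67 [ 6.766e+02 -2.069e+02  3.000e-01]
dish 0.69 [ 7.437e+02 -3.520e+01  2.000e-01]
wrist
trace 0.78 (np.float64(318.0), np.float64(97.0)) 658 tray [ -5.4 264.5] range z 330.0
trace 0.72 (np.float64(259.0), np.float64(141.0)) 540 tray [-58.8 226.6] range z 344.0
mark 0.74 [-69.  216.3] -1.4
mark 0.6 [ -6.9 263.8] 0.7
spacer 0.48 [446.6 -60.5  63. ]
dish 0.61 [742.5 -44.8   3. ]
scene
trace 0.7 (np.float64(400.0), np.float64(268.0)) 271 tray [-50.2 242.5] range z 780.0
trace 0.68 (np.float64(375.0), np.float64(303.0)) 271 tray [  8.7 285. ] range z 743.0
mark 0.58 [ -9.  265.2] 2.4
mark 0.57 [  -1.2 -108.6] 14.9
mark 0.51 [-70.6 220.7] 1.6
vial 0.67 [ 6.724e+02 -2.037e+02 -4.000e-01]
dish 0.56 [744.1 -42.5  -0.8]
t 17.25 now tray 0.1 188.6 z 285.9 psi 0.0 open 16.4 F [0.1 0.2 0.3]
```

View pics/m_top.png

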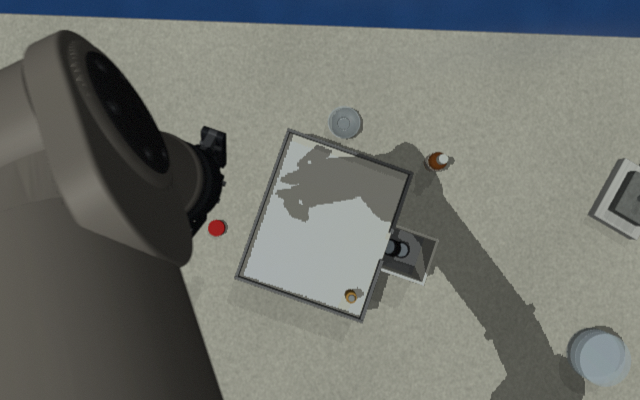

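View pics/m_crop.png

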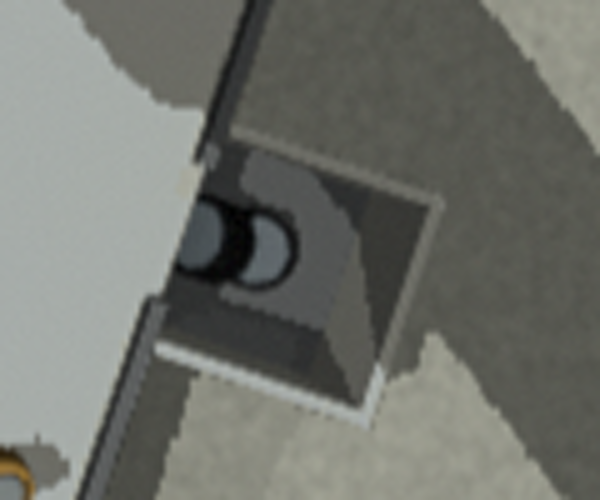

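View pics/m_scene.png

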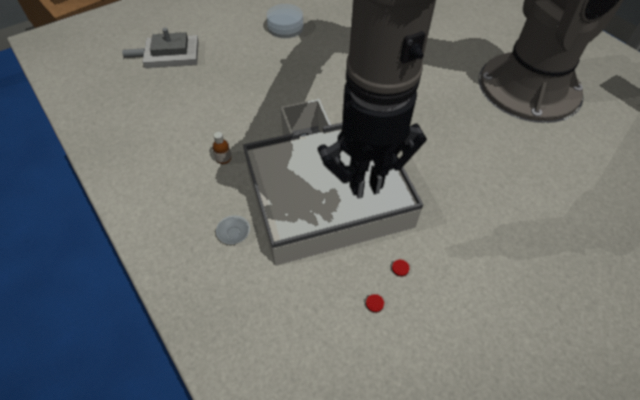

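Request:
{"method": "jog_arm", "body": {
  "deltas": [
    [0,0,0,0,0,0,0.19],
    [0,0,0,0,0,0,0.19],
    [0,0,0,0,0,0,0.19],
    [0,0,0,0,0,0,0.19],
    [0,0,0,0,0,0,0.19]
  ]
}}

```text
time: 17.75
position: [606.6, 132.1, 285.9]
orientation: [0.0, 0.808, 0.59, 0.0]
wrist_force: [-0.9, -0.1, -0.5]
opening: 16.2
```

```bash
python3 -c "
from wp import *
a=cv2.imread('pics/m_top.png')[225:285,380:440].astype(int)
p=env.get_image('top');b=p['frame'][225:285,380:440].astype(int);print('diff',abs(a-b).max(),abs(a-b).mean())
K=p['intrinsics'];E=p['extrinsics'];Z=p['range_z']
v,u=np.mgrid[:400,:640]
P=np.stack([(u-K[0,2])/K[0,0]*Z,-(v-K[1,2])/K[1,1]*Z,-Z],-1)@E[:3,:3].T+E[:3,3]
for px in [(388,248),(391,247),(394,248),(398,248),(404,250),(408,249),(412,240),(414,255)]: q=P[px[1],px[0]];print(px,totray(q),q[2].round(1))
plan([])"
```

```text
diff 58 2.0862037037037036
(388, 248) [ -2.5 -79.4] 28.8
(391, 247) [  1.  -83.3] 31.1
(394, 248) [  1.1 -87.8] 35.7
(398, 248) [  3.4 -95. ] 32.9
(404, 250) [   3.2 -110.2] 15.4
(408, 249) [   7.2 -117. ] 12.6
(412, 240) [  24.8 -121.2] 2.5
(414, 255) [   0.5 -133.2] 3.0
t 17.8 now tray 0.1 188.6 z 285.9 psi 0.0 open 16.5 F [-0.5  0.4  0.4]
```

```bash
python3 -c "
from h import *
print(env.hand_in())"
```

```text
the job is handed in; nothing more can be done
None
```

I pushed all three lenses through the gate one at a time, using the slightly opened fingertips as a cradle, and handed the job in at about 18 s. No verdict comes back.

**Lenses:**
- After each of the first two pushes, a wrist picture showed a lens in the slot before I started the next.
- At the end the tray floor was empty of lenses. The top view showed two overlapping lenses in the slot. The third is not separately visible, so I take it to be underneath.
- The upper lens is tilted. Its highest measured point is about 36 mm above the table, well under the 50 mm limit. Its centre is at about tray y = -84 mm, inside the slot walls.

**Other objects:** The spacer still stands. Spacer, vial and dish were re-measured within a few mm of where they began, except for noisier readings of up to about 8 mm from the wrist and scene cameras.

**Checks that disagreed or fell short:**
- The detection network's heights for lenses in the slot varied from about 13 to 28 mm because they overlap.
- The last two top pictures of the slot differed slightly (mean 2 grey levels, largest 58). I put this down to noise and the arm's shadow, so my check that the lenses were at rest is not exact.

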